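# Trip the press release lever through the guard window

### The job

Reset the cutting press: reach down with the fingertips through the guard window above the red lever and press that lever all the way down, where it stays, without touching the yellow guard. Then press the green button on the grey box fully in and let it spring back. Only press: leave the black lever alone, and leave the dies, tools and other things where they stand.

Things in the scene. Friction and masses are not known exactly. Their poses are not given: they have to be found in the camera images.
- guard: yellow fixed guard, 155 (x) x 268 (y) x 110 mm high, clear plastic side walls, open only through two windows in its 5 mm thick flat top; origin at the centre of its underside on the table, y along its length; it may be turned up to 0.35 rad about z
- window_left (a point): centre of the guard's +y window, at the level of the guard's top face (110 mm above the table); the window measures 84 mm along guard x and 90 mm along guard y, square to the guard
- window_right (a point): the same for the guard's -y window, 128 mm from the other; the bar between the windows is 38 mm wide
- red_pad (a point): centre of the top face of the red lever's press plate: a flat plate 36 (along guard x) x 46 mm and 8 mm thick on an arm, hinged 60 mm farther along the guard's +x, its top 92 mm above the table at rest, under the centre of one of the windows (either one)
- red_lever (a joint): angle of the red lever, rad: 0 to 0.05 at the start (up), 0.30 at its stop all the way down (plate about 18 mm lower and sloping down towards guard -x). It resists with steady friction, about 4.5 N at the plate, has no spring, and stays where it is left
- black_pad (a point): centre of the top face of the black lever's press plate, like the red one, under the other window; not to be pressed
- black_lever (a joint): angle of the black lever, rad, as for the red one; 0 to 0.03 at the start, and must stay up
- green_button_top (a point): centre of the top of the green push button, 36 mm across, on a grey box 85 x 85 x 40 mm fixed to the table on either side of the guard; pressed straight down
- green_button (a joint): travel of the green button, m: 0 out, 0.007 fully in; a spring pushes it back out, about 5 N when fully in
- oval_die: bystander: loose oval steel cutting die with two yellow pegs, 114 x 76 x 45 mm, origin under its centre; it stands on the side of the guard opposite to the button
- round_die: bystander: loose round steel cutting die with yellow pegs, 76 mm across, 45 mm high, origin under its centre
- blank_stack: bystander: loose stack of white insole blanks, 141 x 60 x 15 mm, origin under its centre
- mallet: bystander: loose hammer lying on the table
- oil_bottle: bystander: small bottle 56 mm across, 130 mm high, origin under its centre
- mug: bystander: blue mug 80 mm across, 90 mm high, origin under its centre
- scraper: bystander: loose spatula lying on the table
Mind the look-alikes: they are no part of the job. What is shaped like the part that bears green_button_top but pink or purple is not meant.

How it is judged:
On the way, in this order (a step that is already met when the one before it is completed fails the run):
1. the red lever is pressed all the way down (0.25 rad or more) through the window (value of joint red_lever above 0.25 rad), for 0.2 s.
2. then the green button is pressed in (5 mm or more) (value of joint green_button above 0.005 m), for 0.1 s.
At the end, for the whole second after the job is handed in: The red lever rests down (at least 0.25 of 0.30 rad), the black lever is still up (under 0.08 rad), the green button has been pressed and is out again (within 1.5 mm), and the loose things stand still (value of joint red_lever above 0.25 rad and value of joint black_lever below 0.08 rad and value of joint green_button below 0.0015 m and linear speed of each of oval_die, round_die, blank_stack, mallet, oil_bottle, mug, scraper below 0.02 m/s); the robot touches nothing.
It fails at once if the robot touches the guard (more than 0.5 N) (contact force between guard and the fingers above 0.5 N or contact force between guard and the arm above 0.5 N).
It fails at once if the black lever is pressed (0.08 rad or more) (value of joint black_lever above 0.08 rad).
It fails at once if the green button is pressed in while the red lever is not yet down (value of joint green_button above 0.003 m and value of joint red_lever below 0.25 rad).
It fails at once if a die, tool or other loose thing is moved or lifted by more than 15 mm (distance of any of oval_die, round_die, blank_stack, mallet, oil_bottle, mug, scraper from where it was at the start of the episode above 0.015 m).
It also fails if it takes over 45 s, if anything falls off the work surface, if the arm or the gripper's body presses on something with over 40 N, if the wrist force passes 120 N, or if a joint passes its speed limit or range.

### The arm

A 7-joint arm with a two-finger parallel gripper is mounted at the origin on the work surface. World frame = base frame: x ahead of the robot, y to its left, z up, the work surface at z = 0. Lengths are in m, angles in rad, forces in N, time in s.
With the tool pointing down it reaches from about 0.4 to 0.85 m from the base axis. Payload 10.4 kg.
Tool frame: the origin (TCP) lies on the front face of the gripper's body, between the roots of the fingers; the fingertips stand 70 mm ahead of it and the grasp point (between the pads) lies 51 mm ahead of it (grasp_offset is the distance from the TCP to the grasp point, in m); z points along the fingers, y is the direction in which the jaws open and shut (so a half turn about z gives the same grasp; the last joint's range is limited). The gripper opens to 87 mm and grips with 3 to 60 N. Pads are 19 mm wide; open, the fingers measure 117 mm over their backs; the gripper's body (75 mm by 190 mm) begins 51 mm behind the grasp point.
Start: joints at [1.268, 0.332, -0.065, 1.46, 0.022, 1.35, -0.088], TCP at [0.173, -0.601, 0.292] pointing down, gripper open.
Joint ranges: [-2.6, 2.6], [-0.5, 2.12], [-1.47, 1.34], [0.16, 2.42], [-1.27, 4.41], [0.06, 2.06], [-2.6, 2.6]. Speed limits (rad/s): [2.22, 2.22, 2.79, 2.79, 3.14, 3.14, 3.14].

### API

Orientations are given as a unit quaternion [x, y, z, w].
In Python, from bench import * gives the robot as it stands. The module is installed in compiled form; this text tells all that it offers.
- The arm moves only by the tool arm_command, never from a script. Its argument "commands" is a list of rows, each a list of 3 entries, a list of its own where there are three numbers: the opening in per cent of the stroke, from 0 (shut) to 100 (fully open), then the shift along the tool's x, y, z in m, then the turn, a rotation vector about the tool's x, y, z in rad. A call has exactly 10 rows; each row is the pose to reach, as a shift and turn from the pose commanded when the call began, along the tool's axes at that moment; what a row does not reach only later rows make up. A row lasts 1/12 s, in which the tool goes at most 41.7 mm and 7.16 degrees, less where a joint would pass 70% of its speed; a pose out of reach is approached as far as the arm can. A call with a gripper value outside its range is refused whole. The fingers move at their own pace and stop on an object; "squeeze" is the grip in N (left out, the last holds). Time passes only in rows, so rows that repeat a pose let the fingers close, or fill a call up. It gives the time, the measured TCP pose, the force and the opening at its end, in the units of the state.
- read_state(): the state, without advancing time (a new reading comes with each control period).
- camera(name): name is "scene" or "top" or "wrist"; returns a dict with "pixels" (400x640x3 uint8, red, green, blue), "fx", "fy", "cx", "cy" (pixels), "rvec" (rotation vector, rad) and "tvec" (3), from world to camera coordinates, as OpenCV has them; the wrist camera has in their place "mount" (4x4, takes a point from camera to tool coordinates, whose origin is the TCP and whose axes are the flange's). Camera axes: x right, y down, z forward; pixel columns grow to the right and rows downward; lengths in m; the calibration is good to about 2 mm. A picture is of the moment at which its call begins: read the wrist's pose just before it. There is no depth.
- close_job(): hands the job in, once; it reports no verdict.
The state is a dict: "time": time; "joint_positions": joint angles; "joint_vel": joint speeds; "joint_torque": joint torques, N m; "ee_pos": TCP position; "eef_rot": TCP orientation; "ft_force": force on the tool from outside, world axes, zero at the start; "torque": the same for the moment, N m; "width": finger opening in m.
Only numpy, scipy, OpenCV 4.12 (cv2) and the standard library are available. Lean on these libraries where they do the work, as an engineer would, in place of code of your own. Each camera call takes 0.05 s, during which the arm holds its last target.

## Working session

There is one attempt and no reset: what is moved stays moved. The work goes in short steps, Python scripts to look and compute and a tool call to move; the robot and the scene stay as the last step left them, time stands still between calls to the robot, and variables do not carry over. Pictures are saved under pics/ and viewed, and the job is handed in when it is done.

Besides the shell and the picture viewer there is one more tool, called after "Request:" as name(argument=value, ...) on one line, values as JSON. arm_command: Moves the arm, as the interface text tells. Its arguments: {"type":"object","properties":{"commands":{"type":"array","items":{"type":"array"}},"squeeze":{"type":"number"}},"required":["commands"]}

```bash
mkdir -p pics
cat > h.py <<'E'
from bench import *
import numpy as np, cv2
def save(n,im): cv2.imwrite('pics/'+n+'.png',im[:,:,::-1])
def ray(c,u,v):
    R=cv2.Rodrigues(np.array(c['rvec'],float))[0];t=np.array(c['tvec'],float).ravel()
    d=R.T@np.array([(u-c['cx'])/c['fx'],(v-c['cy'])/c['fy'],1]);o=-R.T@t
    return o,d
def onz(c,u,v,z):
    o,d=ray(c,u,v);return o+d*(z-o[2])/d[2]
E
python3 - <<'E'
from h import *
for n in('scene','top'):
    c=camera(n);save(n,c['pixels']);np.save(n+'.npy',{k:c[k] for k in c},allow_pickle=True)
    print(n,c['fx'],c['cx'],c['cy'],ray(c,c['cx'],c['cy']))
s=read_state();print(s)
E
```

```text
scene 423.8892850288379 318.4607037598918 198.41166413773053 (array([1.37179138, 0.14887663, 0.93164594]), array([-0.71538209, -0.12917482, -0.6866894 ]))
top 441.8957783005889 320.97234691784115 203.69763421708637 (array([ 0.33344275, -0.02063339,  1.35729543]), array([ 0.12742054, -0.00297494, -0.99184432]))
{'time': 0.1, 'joint_positions': array([ 1.26838711,  0.33281942, -0.06469447,  1.46084213,  0.0216154 ,
        1.34988772, -0.08847858]), 'joint_vel': array([ 1.37486384e-04, -1.66863209e-03,  4.41755110e-04, -4.59274245e-04,
        1.71107027e-04, -6.94065133e-05,  1.37102291e-03]), 'joint_torque': array([ 1.09346478e-03, -6.24547505e+01,  2.44090240e-02, -3.90720463e+01,
       -6.13524229e-02,  3.65393038e-02,  2.33804758e-05]), 'ee_pos': array([ 0.17253296, -0.60045561,  0.29153398]), 'eef_rot': array([ 9.90226424e-01,  1.39467674e-01, -1.23641713e-04, -6.18108654e-04]), 'ft_force': array([-0.36928291,  0.23062861, -0.35450539]), 'torque': array([ 0.06251432, -0.07746397,  0.04092316]), 'width': 0.08732935129287445}
```

View pics/scene.png

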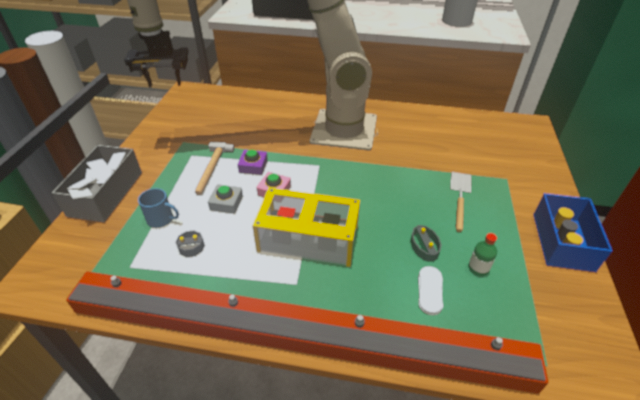

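View pics/top.png

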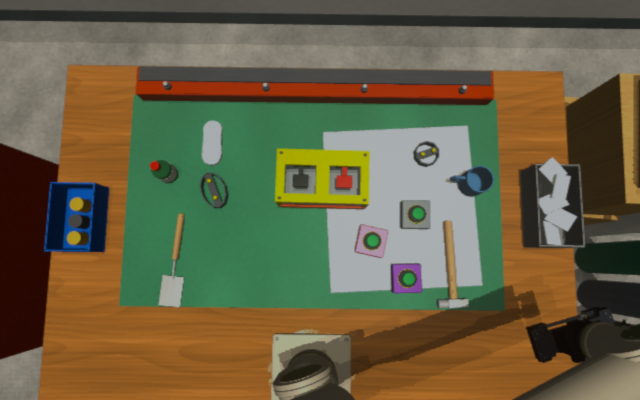

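The top view shows the yellow guard at about (323,178), with the red plate in its right (−y) window at (344,180) and the black plate at (300,180). There are three button boxes: pink (372,240), purple (407,278) and grey (417,214). Only the grey one fits. I'll measure next and confirm it in a crop.

```bash
cat > m.py <<'E'
from h import *
c=np.load('top.npy',allow_pickle=True).item();im=c['pixels'];hsv=cv2.cvtColor(im,cv2.COLOR_RGB2HSV)
cr=cv2.resize(im[130:300,260:480],None,fx=3.6,fy=3.4,interpolation=cv2.INTER_CUBIC);save('crop1',cr)
def cen(m):
    n,l,st,ce=cv2.connectedComponentsWithStats(m.astype(np.uint8))
    return [(ce[i],st[i]) for i in range(1,n) if st[i][4]>30]
H,S,V=cv2.split(hsv)
y=(H>22)&(H<34)&(S>150)&(V>120)
y[:, :260]=0;y[:,385:]=0
cs,hh=cv2.findContours(y.astype(np.uint8),cv2.RETR_CCOMP,cv2.CHAIN_APPROX_NONE)
for k,q in enumerate(cs):
    if cv2.contourArea(q)<100: continue
    P=np.array([onz(c,u,v,.11)[:2] for u,v in q[:,0]],np.float32)
    r=cv2.minAreaRect(P);b=cv2.boxPoints(r)
    print('hole' if hh[0][k][3]>=0 else 'outer',r,b.round(4).tolist(),cv2.boundingRect(q))
red=((H<6)|(H>174))&(S>150)&(V>80);red[:130]=0;red[:,:300]=0;red[:,370:]=0
for ce,st in cen(red): print('red',ce,st,onz(c,*ce,.092))
g=(H>45)&(H<80)&(S>150)&(V>110)
g[:,:330]=0
for ce,st in cen(g):
  if st[4]<2000: print('green',ce,st)
for z in(.05,.06): print(onz(c,417.5,214,z))
E
python3 m.py
```

```text
outer ((0.57469242811203, -0.02670818567276001), (0.26497283577919006, 0.1541881561279297), 89.18885803222656) [[0.49570000171661377, -0.15809999406337738], [0.6499000191688538, -0.16030000150203705], [0.6536999940872192, 0.1046999990940094], [0.49950000643730164, 0.10689999908208847]] (275, 149, 94, 55)
hole ((0.5632396340370178, -0.09113720804452896), (0.08731033653020859, 0.09517750889062881), 0.7547979354858398) [[0.5189999938011169, -0.04410000145435333], [0.5202000141143799, -0.13930000364780426], [0.6075000166893005, -0.13809999823570251], [0.6062999963760376, -0.0430000014603138]] (328, 165, 34, 31)
hole ((0.5658865571022034, 0.037941694259643555), (0.09023670107126236, 0.09436830878257751), 0.7554442882537842) [[0.5202000141143799, 0.08449999988079071], [0.521399974822998, -0.009800000116229057], [0.6115999817848206, -0.00860000029206276], [0.6104000210762024, 0.08569999784231186]] (283, 163, 34, 32)
red [343.80172414 179.49137931] [336 167  16  21 232] [ 0.56782667 -0.0899257   0.092     ]
green [417.76530612 212.96938776] [413 208  11  11  98]
green [372.19387755 240.19387755] [367 235  11  11  98]
green [408.32692308 278.22115385] [403 273  12  12 104]
[ 0.47423   -0.3122638  0.05     ]
[ 0.47315307 -0.31003301  0.06      ]
```

View pics/crop1.png

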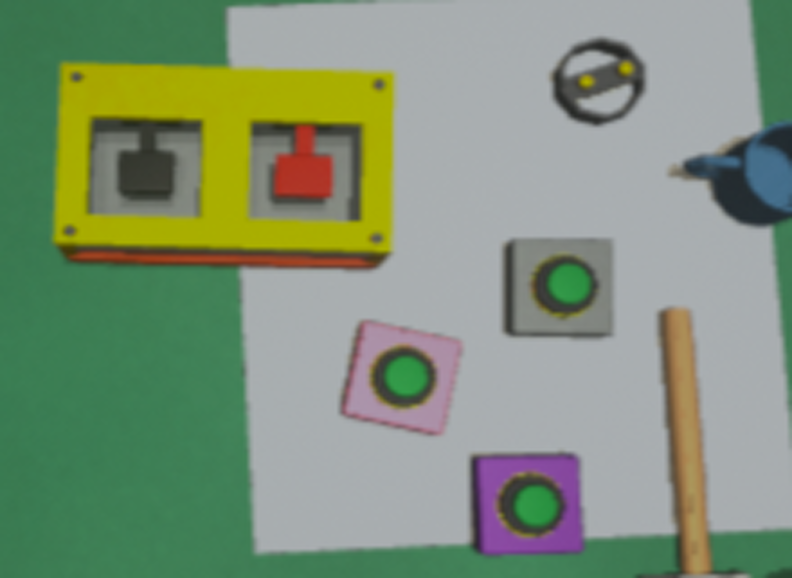

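```bash
cat > t.py <<'E'
from h import *
T=np.load('top.npy',allow_pickle=True).item();S_=np.load('scene.npy',allow_pickle=True).item()
im=S_['pixels'];hsv=cv2.cvtColor(im,cv2.COLOR_RGB2HSV);H,S,V=cv2.split(hsv)
save('crop2',cv2.resize(im[140:280,190:380],None,fx=4,fy=4,interpolation=cv2.INTER_CUBIC))
for nm,m,(x0,x1,y0,y1) in(('g',(H>45)&(H<75)&(S>140),(205,245,178,205)),('r',((H<6)|(H>174))&(S>120),(260,320,195,230))):
    n,l,st,ce=cv2.connectedComponentsWithStats(m[y0:y1,x0:x1].astype(np.uint8))
    for i in range(1,n):
        if st[i][4]>20: print(nm,ce[i]+[x0,y0],st[i]+np.array([x0,y0,0,0,0]))
def tri(a,b):
    o1,d1=ray(T,*a);o2,d2=ray(S_,*b)
    A=np.c_[d1,-d2];s=np.linalg.lstsq(A,o2-o1,rcond=None)[0]
    p,q=o1+d1*s[0],o2+d2*s[1];return (p+q)/2,np.linalg.norm(p-q)
if __name__=='__main__':
    for nm,p,z in(('btn',(417.9,213.2),.055),('btn',(417.9,213.2),.06),('red',(344.3,181.2),.092),('bar',(343.9,180),.092),('mug',(478,181),.09)): print(nm,onz(T,*p,z))
    def proj(p,c): return cv2.projectPoints(np.array([p]),np.array(c['rvec']),np.array(c['tvec']),np.array([[c['fx'],0,c['cx']],[0,c['fy'],c['cy']],[0,0,1]]),None)[0].ravel()
    for z in(.045,.05,.055,.06,.065): print(z,proj(onz(T,417.9,213.2,z),S_))
    print(proj(onz(T,344.3,181.2,.092),S_))
E
python3 t.py
```

```text
g [223.34375 188.90625] [220 187   8   5  32]
r [286.12408759 211.40875912] [277 207  18  10 137]
btn [ 0.47609286 -0.3123726   0.055     ]
btn [ 0.47554518 -0.31125251  0.06      ]
red [ 0.56280342 -0.09140402  0.092     ]
bar [ 0.56632889 -0.09022037  0.092     ]
mug [ 0.56895162 -0.48137823  0.09      ]
0.045 [222.23010041 192.780792  ]
0.05 [222.388276   191.51219128]
0.055 [222.54722558 190.23738295]
0.06 [222.70695485 188.95632135]
0.065 [222.86746956 187.66896034]
[285.3023201  210.60202687]
```

```bash
ls pics
```

```text
crop1.png
crop2.png
scene.png
top.png
```

View pics/crop2.png

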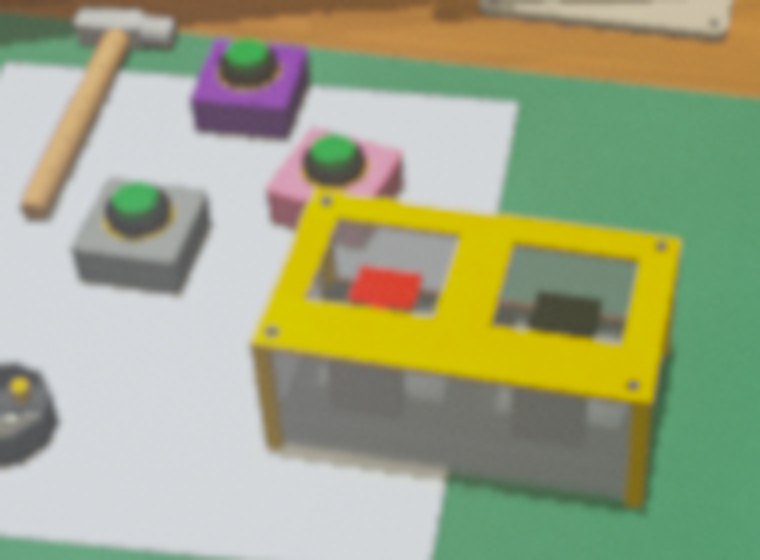

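The enlarged crop confirms the grey box: its button is at scene (223,189) and its top is about 0.058 m above the table. The red plate at (286,211) sits in the −y window. The next script works out the approach shift.

```bash
cat > sh.py <<'E'
from h import *
from scipy.spatial.transform import Rotation as R
import sys
x,y,z,yaw=map(float,sys.argv[1:5])
s=read_state();q=R.from_quat(s['eef_rot'])
qt=R.from_euler('z',yaw)*R.from_quat([1,0,0,0])
print('shift',q.inv().apply(np.array([x,y,z])-s['ee_pos']).round(4),'turn',(q.inv()*qt).as_rotvec().round(4),s['time'],s['ee_pos'].round(4),s['ft_force'].round(2),s['width'])
E
python3 sh.py .561 -.0915 .25 .02
```

```text
shift [ 0.5139 -0.3818  0.042 ] turn [-1.200e-03  2.000e-04  2.598e-01] 0.1 [ 0.1725 -0.6005  0.2915] [-0.37  0.23 -0.35] 0.08732935129287445
```

Request:
arm_command(commands=[[0,[0.03,-0.02,0],[0,0,0.03]],[0,[0.06,-0.04,0],[0,0,0.06]],[0,[0.09,-0.065,0],[0,0,0.09]],[0,[0.12,-0.09,0],[0,0,0.12]],[0,[0.15,-0.11,0.01],[0,0,0.15]],[0,[0.18,-0.13,0.01],[0,0,0.18]],[0,[0.21,-0.155,0.01],[0,0,0.21]],[0,[0.24,-0.18,0.02],[0,0,0.24]],[0,[0.26,-0.19,0.02],[0,0,0.26]],[0,[0.26,-0.19,0.02],[0,0,0.26]]], squeeze=20)

```text
time: 0.93
ee_pos: [0.3735, -0.3415, 0.2718]
eef_rot: [1.0, 0.013, 0.0, -0.001]
ft_force: [0.7, 0.7, 0.7]
width: 0.0282
```

```bash
python3 sh.py .561 -.0915 .25 .02
```

```text
shift [ 0.1939 -0.245   0.0224] turn [-0.0016 -0.0006  0.0063] 0.9333 [ 0.3735 -0.3415  0.2718] [0.71 0.71 0.68] 0.028210581163680196
```

Request:
arm_command(commands=[[0,[0.02,-0.025,0],[0,0,0]],[0,[0.045,-0.055,0],[0,0,0]],[0,[0.07,-0.085,0],[0,0,0]],[0,[0.095,-0.12,0],[0,0,0]],[0,[0.12,-0.15,0.01],[0,0,0]],[0,[0.145,-0.18,0.01],[0,0,0]],[0,[0.17,-0.215,0.02],[0,0,0]],[0,[0.185,-0.235,0.02],[0,0,0]],[0,[0.192,-0.244,0.022],[0,0,0]],[0,[0.192,-0.244,0.022],[0,0,0]]])

```text
time: 1.77
ee_pos: [0.558, -0.0959, 0.2495]
eef_rot: [1.0, 0.012, -0.0, -0.001]
ft_force: [0.2, -0.3, 0.7]
width: 0.0006
```

```bash
cat > w.py <<'E'
from h import *
import sys
from scipy.spatial.transform import Rotation as R
s=read_state();c=camera('wrist');save(sys.argv[1],c['pixels'])
np.save('wr.npy',{**c,'s':s},allow_pickle=True)
print(c['mount'].round(4),c['fx'],s['ee_pos'],s['ft_force'])
E
python3 sh.py .561 -.0915 .20 .02;python3 w.py w1
```

```text
shift [ 0.0031 -0.0043  0.0495] turn [-0.0015  0.0007  0.0042] 1.7667 [ 0.558  -0.0959  0.2495] [ 0.2  -0.31  0.73] 0.0006094811076800272
[[-1.100e-03 -9.681e-01 -2.507e-01  6.780e-02]
 [ 1.000e+00 -1.100e-03 -3.000e-04 -3.000e-04]
 [ 1.000e-04 -2.507e-01  9.681e-01 -9.240e-02]
 [ 0.000e+00  0.000e+00  0.000e+00  1.000e+00]] 359.09631131493364 [ 0.55802396 -0.09591918  0.24949329] [ 0.20117589 -0.30721515  0.73193742]
```

View pics/w1.png

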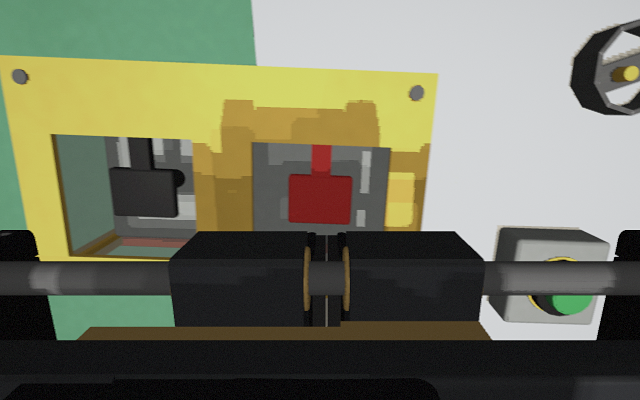

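The wrist view shows the red plate at (320,198) and the guard windows. The black blocks at rows 230–325 look wide, so I'll check the closed fingers' real shape before going into the window.

Run:
```python
from h import *
s=camera('scene');t=camera('top')
a=cv2.resize(s['pixels'][90:250,210:400],None,fx=4,fy=3.7,interpolation=cv2.INTER_CUBIC);save('s2',a)
save('t2',cv2.resize(t['pixels'][120:300,240:440],None,fx=3.3,fy=3.3,interpolation=cv2.INTER_CUBIC))
```

```text
(no output)
```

View pics/s2.png

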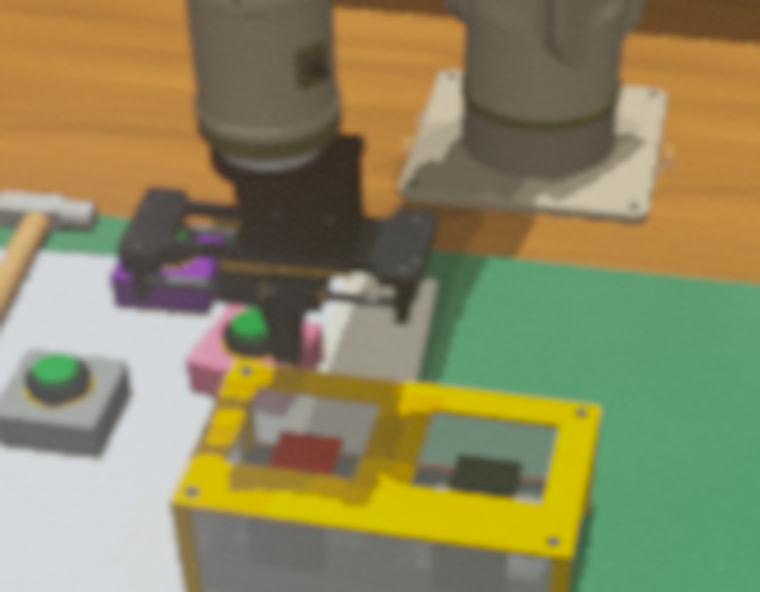

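View pics/t2.png

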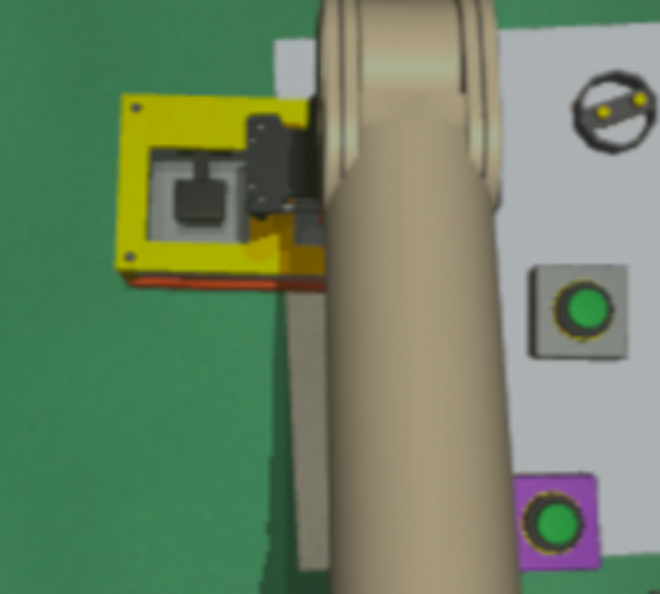

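The closed fingers form one narrow prong about 30 mm wide. The side brackets reach only slightly past the TCP, so they clear the guard. I'll cross-check the plate and window positions from the wrist view.

```bash
cat > wz.py <<'E'
from h import *
from scipy.spatial.transform import Rotation as R
w=np.load('wr.npy',allow_pickle=True).item()
def wonz(u,v,z):
    s=w['s'];M=w['mount'];Q=R.from_quat(s['eef_rot']).as_matrix()
    o=s['ee_pos']+Q@M[:3,3];d=Q@M[:3,:3]@np.array([(u-w['cx'])/w['fx'],(v-w['cy'])/w['fy'],1])
    return o+d*(z-o[2])/d[2]
if __name__=='__main__':
    im=w['pixels'];hsv=cv2.cvtColor(im,cv2.COLOR_RGB2HSV);H,S,V=cv2.split(hsv)
    m=((H<5)|(H>175))&(S>150);m[230:]=0;m[:174]=0;m[:,:270]=0;m[:,360:]=0
    c=max(cv2.findContours(m.astype(np.uint8),0,1)[0],key=cv2.contourArea);x,y,a,b=cv2.boundingRect(c);print(x,y,a,b)
    for p in((x,y),(x+a,y),(x,y+b),(x+a,y+b),(x+a/2,y+b/2)): print(wonz(*p,.092).round(4))
    for p in((252,142),(391,148)): print('win',wonz(*p,.11).round(4))
    print('btn',wonz(572,300,.058))
E
python3 wz.py
```

```text
289 174 63 50
[ 0.5803 -0.0686  0.092 ]
[ 0.5814 -0.1129  0.092 ]
[ 0.5433 -0.0684  0.092 ]
[ 0.5444 -0.1145  0.092 ]
[ 0.5627 -0.0911  0.092 ]
win [ 0.6038 -0.0468  0.11  ]
win [ 0.602  -0.1359  0.11  ]
btn [ 0.46780609 -0.3132572   0.058     ]
```

Both views put the plate centre at about (0.563, −0.091). Next I centre over it and go down until just above the plate.

Request:
arm_command(commands=[[0,[0.003,-0.004,0],[0,0,0.004]],[0,[0.003,-0.004,0],[0,0,0.004]],[0,[0.003,-0.004,0.01],[0,0,0.004]],[0,[0.003,-0.004,0.025],[0,0,0.004]],[0,[0.003,-0.004,0.04],[0,0,0.004]],[0,[0.003,-0.004,0.055],[0,0,0.004]],[0,[0.003,-0.004,0.065],[0,0,0.004]],[0,[0.003,-0.004,0.075],[0,0,0.004]],[0,[0.003,-0.004,0.08],[0,0,0.004]],[0,[0.003,-0.004,0.08],[0,0,0.004]]])

```text
time: 2.75
ee_pos: [0.5596, -0.0946, 0.1691]
eef_rot: [1.0, 0.008, -0.001, -0.0]
ft_force: [0.5, 0.2, 0.4]
width: 0.0002
```

```bash
python3 sh.py .561 -.0915 .146 .02; python3 w.py w2
```

```text
shift [ 0.0015 -0.0031  0.0231] turn [-0.0003  0.0016 -0.0043] 2.75 [ 0.5596 -0.0946  0.1691] [0.5  0.2  0.38] 0.00019669774199182477
[[-1.100e-03 -9.681e-01 -2.507e-01  6.780e-02]
 [ 1.000e+00 -1.100e-03 -3.000e-04 -3.000e-04]
 [ 1.000e-04 -2.507e-01  9.681e-01 -9.240e-02]
 [ 0.000e+00  0.000e+00  0.000e+00  1.000e+00]] 359.09631131493364 [ 0.55955374 -0.09459022  0.1690715 ] [0.50038873 0.19733727 0.38390573]
```

View pics/w2.png

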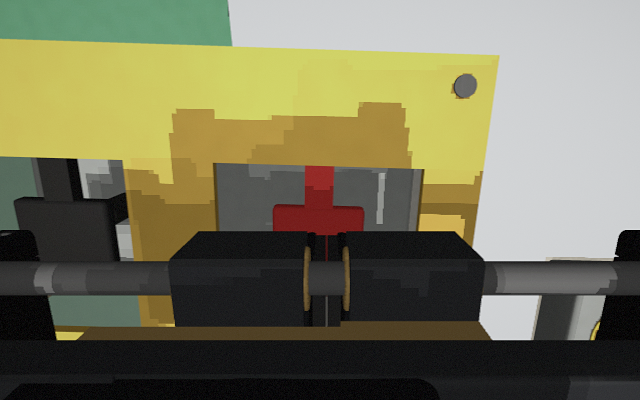

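The red plate is at (318,218), centred under the fingers, and the fingers are well inside the window. Pressing now.

Request:
arm_command(commands=[[0,[0.001,-0.002,0.003],[0,0,0]],[0,[0.001,-0.003,0.006],[0,0,0]],[0,[0.001,-0.003,0.009],[0,0,0]],[0,[0.001,-0.003,0.012],[0,0,0]],[0,[0.001,-0.003,0.015],[0,0,0]],[0,[0.001,-0.003,0.017],[0,0,0]],[0,[0.001,-0.003,0.019],[0,0,0]],[0,[0.001,-0.003,0.021],[0,0,0]],[0,[0.001,-0.003,0.022],[0,0,0]],[0,[0.001,-0.003,0.022],[0,0,0]]])

```text
time: 3.63
ee_pos: [0.5613, -0.0914, 0.1482]
eef_rot: [1.0, 0.008, 0.0, -0.0]
ft_force: [0.8, 0.8, 2.3]
width: 0.0004
```

Request:
arm_command(commands=[[0,[0,0,0.001],[0,0,0]],[0,[0,0,0.001],[0,0,0]],[0,[0,0,0.002],[0,0,0]],[0,[0,0,0.002],[0,0,0]],[0,[0,0,0.003],[0,0,0]],[0,[0,0,0.003],[0,0,0]],[0,[0,0,0.004],[0,0,0]],[0,[0,0,0.004],[0,0,0]],[0,[0,0,0.004],[0,0,0]],[0,[0,0,0.004],[0,0,0]]])

```text
time: 4.47
ee_pos: [0.5616, -0.0913, 0.1459]
eef_rot: [1.0, 0.008, 0.001, 0.0]
ft_force: [-5.3, 3.3, 17.4]
width: -0.0001
```

```bash
python3 w.py w3; python3 sh.py .561 -.0915 .146 .02
```

```text
[[-1.100e-03 -9.681e-01 -2.507e-01  6.770e-02]
 [ 1.000e+00 -1.100e-03 -3.000e-04 -3.000e-04]
 [ 1.000e-04 -2.507e-01  9.681e-01 -9.240e-02]
 [ 0.000e+00  0.000e+00  0.000e+00  1.000e+00]] 359.09631131493364 [ 0.56162398 -0.09131413  0.14585816] [-5.3022592   3.32536899 17.40373668]
shift [-0.0006  0.0002 -0.0002] turn [ 0.0005 -0.0015 -0.0041] 4.5167 [ 0.5616 -0.0913  0.1458] [-4.41  3.66 17.32] 0.0004420287892992272
```

View pics/w3.png

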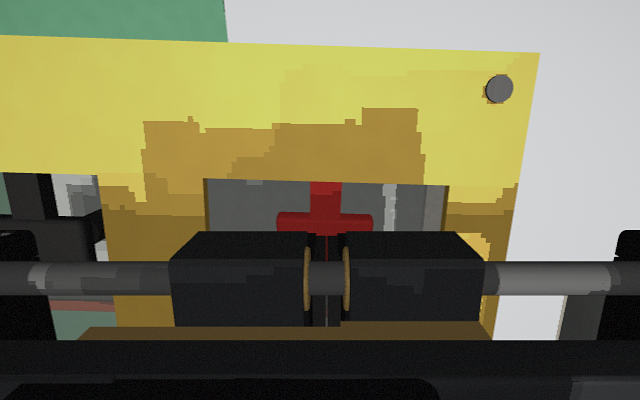

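The force rose to 17 N at exactly the expected stop depth, so the lever is down. I lift straight out.

Request:
arm_command(commands=[[0,[0,0,0],[0,0,0]],[0,[0,0,-0.01],[0,0,0]],[0,[0,0,-0.025],[0,0,0]],[0,[0,0,-0.04],[0,0,0]],[0,[0,0,-0.055],[0,0,0]],[0,[0,0,-0.07],[0,0,0]],[0,[0,0,-0.085],[0,0,0]],[0,[0,0,-0.1],[0,0,0]],[0,[0,0,-0.107],[0,0,0]],[0,[0,0,-0.107],[0,0,0]]])

```text
time: 5.35
ee_pos: [0.5614, -0.092, 0.2526]
eef_rot: [1.0, 0.008, 0.001, 0.0]
ft_force: [0.6, 0.1, 0.5]
width: 0.0005
```

```bash
python3 w.py w4; python3 sh.py .475 -.312 .22 .02
```

```text
[[-1.100e-03 -9.681e-01 -2.507e-01  6.770e-02]
 [ 1.000e+00 -1.100e-03 -3.000e-04 -3.000e-04]
 [ 1.000e-04 -2.507e-01  9.681e-01 -9.240e-02]
 [ 0.000e+00  0.000e+00  0.000e+00  1.000e+00]] 359.09631131493364 [ 0.56143197 -0.0919615   0.25257007] [0.60389533 0.10237524 0.49071022]
shift [-0.0894  0.2188  0.0314] turn [ 0.0006 -0.0004 -0.0046] 5.4 [ 0.561  -0.0918  0.2513] [ 0.1  -0.17 -0.52] 0.0005106325621932023
```

View pics/w4.png

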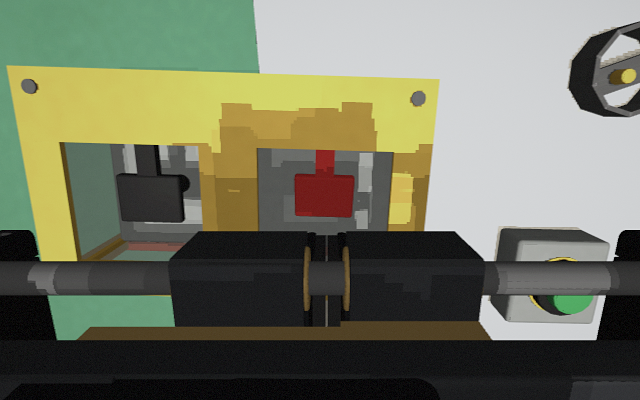

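The red plate now sits lower and sloping at (324,196), and the black plate is unchanged. Moving to above the grey box's button.

Request:
arm_command(commands=[[0,[-0.01,0.02,0],[0,0,0]],[0,[-0.02,0.05,0],[0,0,0]],[0,[-0.03,0.08,0],[0,0,0]],[0,[-0.045,0.11,0],[0,0,0]],[0,[-0.055,0.14,0],[0,0,0]],[0,[-0.07,0.17,0.01],[0,0,0]],[0,[-0.08,0.2,0.02],[0,0,0]],[0,[-0.088,0.215,0.03],[0,0,0]],[0,[-0.089,0.219,0.031],[0,0,0]],[0,[-0.089,0.219,0.031],[0,0,0]]])

```text
time: 6.23
ee_pos: [0.4741, -0.3128, 0.2184]
eef_rot: [1.0, 0.007, -0.001, -0.001]
ft_force: [-0.1, 0.6, 0.7]
width: 0.0002
```

```bash
python3 sh.py .475 -.312 .128 .02
python3 - <<'E'
from h import *
s=camera('scene')
save('s3',cv2.resize(s['pixels'][90:250,160:350],None,fx=4,fy=3.7,interpolation=cv2.INTER_CUBIC))
E
```

```text
shift [ 0.0012 -0.0007  0.0904] turn [-0.0015  0.0027 -0.0069] 6.2333 [ 0.4741 -0.3128  0.2184] [-0.06  0.56  0.68] 0.00024652730726200985
```

View pics/s3.png

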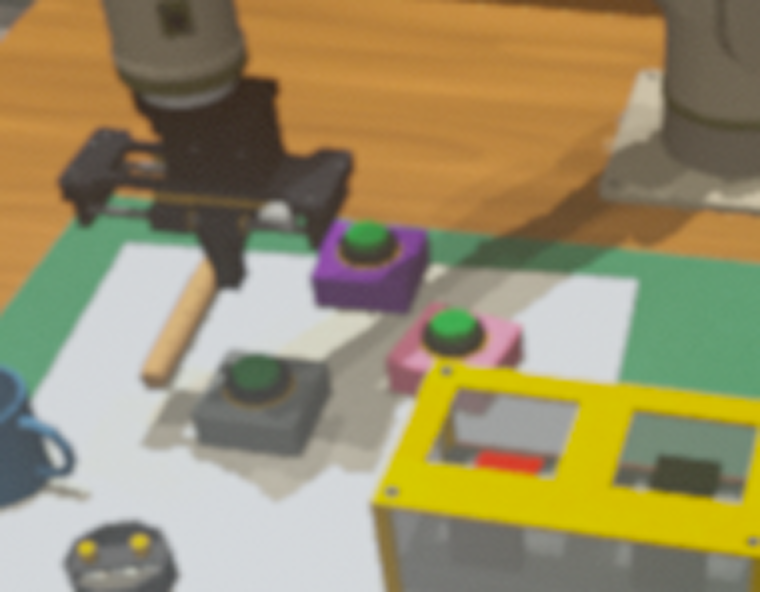

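The red plate is visibly lower in its window, and the fingers hang above the grey box. I lower them to just above the button.

Request:
arm_command(commands=[[0,[0.001,0,0.01],[0,0,0]],[0,[0.001,0,0.025],[0,0,0]],[0,[0.001,0,0.04],[0,0,0]],[0,[0.001,0,0.055],[0,0,0]],[0,[0.001,0,0.065],[0,0,0]],[0,[0.001,0,0.075],[0,0,0]],[0,[0.001,0,0.08],[0,0,0]],[0,[0.001,0,0.082],[0,0,0]],[0,[0.001,0,0.082],[0,0,0]],[0,[0.001,0,0.082],[0,0,0]]])

```text
time: 7.12
ee_pos: [0.4769, -0.3119, 0.1388]
eef_rot: [1.0, 0.008, 0.0, 0.0]
ft_force: [0.3, -0.4, 0.5]
width: 0.0005
```

Request:
arm_command(commands=[[0,[0,0,0.001],[0,0,0]],[0,[0,0,0.002],[0,0,0]],[0,[0,0,0.003],[0,0,0]],[0,[0,0,0.004],[0,0,0]],[0,[0,0,0.005],[0,0,0]],[0,[0,0,0.006],[0,0,0]],[0,[0,0,0.007],[0,0,0]],[0,[0,0,0.008],[0,0,0]],[0,[0,0,0.009],[0,0,0]],[0,[0,0,0.009],[0,0,0]]])

```text
time: 7.95
ee_pos: [0.4766, -0.3119, 0.1292]
eef_rot: [1.0, 0.008, 0.0, 0.0]
ft_force: [-1.3, 0.3, 3.9]
width: 0.0001
```

Request:
arm_command(commands=[[0,[0,0,0.001],[0,0,0]],[0,[0,0,0.002],[0,0,0]],[0,[0,0,0.003],[0,0,0]],[0,[0,0,0.004],[0,0,0]],[0,[0,0,0.005],[0,0,0]],[0,[0,0,0.005],[0,0,0]],[0,[0,0,0.005],[0,0,0]],[0,[0,0,0.005],[0,0,0]],[0,[0,0,0.005],[0,0,0]],[0,[0,0,0.005],[0,0,0]]])

```text
time: 8.78
ee_pos: [0.4767, -0.3119, 0.1259]
eef_rot: [1.0, 0.008, 0.0, 0.0]
ft_force: [-7.0, 3.7, 21.1]
width: 0.0004
```

The force is 21 N against a spring of about 5 N, so the button is on its stop. Retracting.

Request:
arm_command(commands=[[0,[0,0,0],[0,0,0]],[0,[0,0,-0.01],[0,0,0]],[0,[0,0,-0.025],[0,0,0]],[0,[0,0,-0.04],[0,0,0]],[0,[0,0,-0.06],[0,0,0]],[0,[0,0,-0.08],[0,0,0]],[0,[0,0,-0.1],[0,0,0]],[0,[0,0,-0.12],[0,0,0]],[0,[0,0,-0.13],[0,0,0]],[0,[0,0,-0.13],[0,0,0]]])

```text
time: 9.62
ee_pos: [0.4774, -0.3122, 0.2563]
eef_rot: [1.0, 0.008, 0.002, 0.001]
ft_force: [0.3, 0.0, 0.1]
width: 0.0001
```

Request:
arm_command(commands=[[0,[-0.02,0.02,0],[0,0,0]],[0,[-0.04,0.04,0],[0,0,0]],[0,[-0.06,0.06,0],[0,0,0]],[0,[-0.08,0.08,0],[0,0,0]],[0,[-0.1,0.1,0],[0,0,0]],[0,[-0.12,0.12,0],[0,0,0]],[0,[-0.13,0.13,0],[0,0,0]],[0,[-0.14,0.14,0],[0,0,0]],[0,[-0.14,0.14,0],[0,0,0]],[0,[-0.14,0.14,0],[0,0,0]]])

```text
time: 10.45
ee_pos: [0.3383, -0.4538, 0.2529]
eef_rot: [1.0, 0.007, -0.0, -0.001]
ft_force: [0.3, -0.6, 1.1]
width: 0.0007
```

Run:
```python
from h import *
s=camera('scene');a=np.load('scene.npy',allow_pickle=True).item()['pixels']
f=lambda p:cv2.resize(p[140:280,130:380],None,fx=3.2,fy=2.1,interpolation=cv2.INTER_CUBIC)
save('s4',np.vstack([f(a),f(s['pixels'])]));st=read_state();print(st['ee_pos'],st['ft_force'],st['time'])
```

```text
[ 0.33925203 -0.45317948  0.25324095] [ 0.3538091   0.08300578 -0.16967624] 10.5
```

View pics/s4.png

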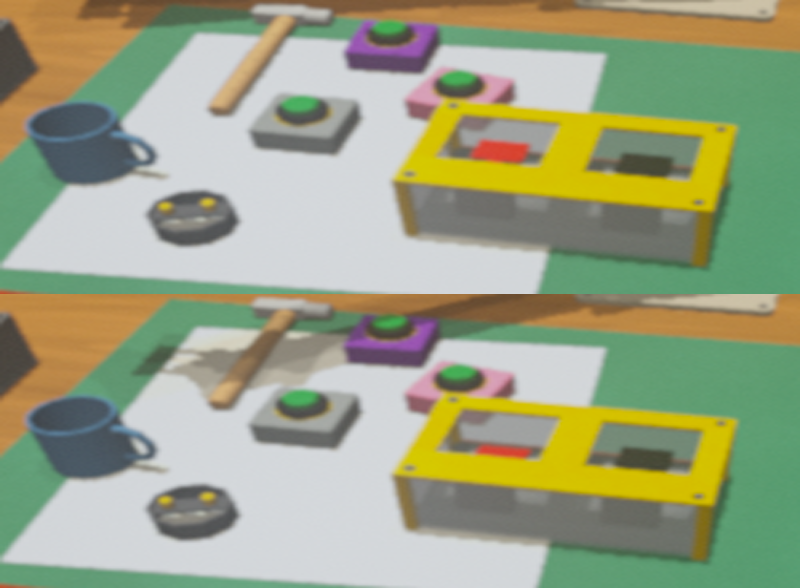

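The before (top) and after (bottom) views match what is wanted. The red plate is down at (502,452), the black plate is unchanged at (645,458), and the button is out again at (303,402). Everything else in view is where it was.

```bash
python3 -c "
from bench import *
print(close_job())"
```

```text
the job is handed in; nothing more can be done
None
```

I reset the press and handed the job in after about 10.5 s; no verdict is reported.

- **Red lever:** I pressed it with the closed fingertips through the −y window. The force rose to 17 N at the depth expected for the stop, so I took it as fully down. The last scene picture shows it still down.
- **Green button:** I pressed the one on the grey box, not the pink or purple look-alikes. It reached its stop at 21 N, against a spring of about 5 N, and then sprang back out.
- **Other things:** The last picture shows the black lever, round die, mug and mallet where they were. It did not cover the oval die, blank stack, oil bottle or scraper, but the arm never went near them.
- **Guard:** I felt no contact outside the two presses, and the arm was clear of everything at the end.
- **Disagreement:** The wrist camera put the button about 8 mm off in x from the other two views because it was partly hidden. I used the top and scene views, which agreed to about 1 pixel.

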